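Lock the collet ring, then hold the inspection camera over the bolt

ROBOT

A 7-joint arm with a two-finger parallel gripper is mounted at the origin on a cart in front of the work surface, level with it; the furniture and walls round the work are solid. World frame = base frame: x ahead of the robot, y to its left, z up, the work surface at z = 0. Lengths are in m, angles in rad, forces in N, time in s.
With the tool pointing down it reaches from about 0.425 to 0.925 m from the base axis. Payload 6.8 kg.
Tool frame: the origin (TCP) lies at the very end of the fingers, on their centre line; the grasp point (between the pads) lies 19 mm behind it; z points along the fingers, y is the line along which they close (so a half turn about z gives the same grasp; the last joint's range is limited). The gripper opens to 85 mm and grips with 20 to 120 N. Pads are 22 mm wide; open, the fingers measure 114 mm over their backs; the gripper's body (76 mm by 85 mm) begins 54 mm behind the grasp point. The pads swing forward as they close: fully open they stand 13 mm farther back than shut.
Start: joints at [-1.449, 0.477, 0.022, 1.555, -0.011, 1.109, -0.083], TCP at [0.154, 0.657, 0.231] pointing down, gripper open.
Joint ranges: [-2.96, 2.96], [-0.34, 2.1], [-1.41, 1.46], [0.24, 2.44], [-1.37, 4.51], [0.17, 1.92], [-2.96, 2.96]. Speed limits (rad/s): [2.39, 2.39, 3.14, 3.14, 3.14, 3.14, 3.14].

INTERFACE

Orientations are given as a unit quaternion [w, x, y, z].
In Python, from station import bot gives the robot as it stands.
- The arm moves only by the tool apply_moves, never from a script. Its argument "deltas" is a list of rows, each a list of 3 entries, a list of its own where there are three numbers: the closure, from 0 (fully open) to 1 (shut), then the shift along the tool's x, y, z in units of 0.2 m (1.0 is 0.2 m), then the turn about the tool's z in units of 2 pi rad (1.0 is 2 pi rad). A call has 1 to 12 rows; each row is the pose to reach, as a shift and turn from the pose commanded when the call began, along the tool's axes at that moment, turning the shorter way round; what a row does not reach only later rows make up. A row lasts 1/10 s, in which the tool goes at most 50 mm and 8.59 degrees, less where a joint would pass 70% of its speed; a pose out of reach is approached as far as the arm can. A call with a number of a shift or a turn outside -1 to 1 is refused whole. A call with a gripper value outside its range is refused whole. The fingers move at their own pace and stop on an object; "squeeze" is the grip in N (left out, the last holds). Time passes only in rows, so rows that repeat a pose let the fingers close. It gives the time, the measured TCP pose, the force, the opening and the grip force at its end, in the units of the state.
- bot.get_obs(): the state, without advancing time (a new reading comes with each control period).
- bot.read_camera(name): name is "scene" or "top" or "wrist"; returns a dict with "color" (480x640x3 uint8, red, green, blue), "intrinsics" (3x3 intrinsics, pixels), "pose" (4x4, takes a point from camera to world coordinates); the wrist camera has in their place "hand_eye" (4x4, takes a point from camera to tool coordinates, whose origin is the TCP and whose axes are the flange's). Camera axes: x right, y down, z forward; pixel columns grow to the right and rows downward; lengths in m; the calibration is good to about 2 mm. The wrist camera is an equidistant fisheye: a pixel r from the principal point sees the ray r / f radians off the axis. A picture is of the moment at which its call begins: read the wrist's pose just before it. There is no depth.
- bot.hand_in(): hands the job in; it is judged then, once.
Trained networks look in a picture, given as the dict that the camera call returned (one of the last four; its "shot" number tells which), for a name from the list of things; names that differ only in an ending like _2 or _b are one class to them, and where a whole thing is asked for, a point or a joint stands for the part that bears it (a point fixed in the world has none). Each returns a list of dicts, best first, with "confidence" (0 to 1); they miss things now and then, are a little off and sometimes report something else, mostly with a low value. They report only what shows in the picture. A call takes as long as a camera call.
- bot.look_for(picture, target): "point" ([x, y, z] in m, in world coordinates, good to about 4 mm: the middle of the surface that is visible of it).
The state is a dict: "t": time; "q": joint angles; "joint_vel": joint speeds; "joint_torque": joint torques, N m; "eef_pos": TCP position; "tool_rot": TCP orientation; "contact_force": force on the tool from outside, world axes, zero at the start; "torque": the same for the moment, N m; "gripper_width": opening from 0.0 (shut) to 1.0 (fully open); "grasp_force": force on a finger pad.
Only numpy, scipy, OpenCV 4.12 (cv2) and the standard library are available. Lean on these libraries where they do the work, as an engineer would, in place of code of your own. Each camera call takes 0.05 s, during which the arm holds its last target. There are 200 camera calls.

TASK

Swing the collet fixture's closing ring by its red handle until the handle's arm lies over the green locked mark. Then lift the orange inspection camera straight up out of its black cradle, carry it over the top of the brick, and hold it still and upright with its lens about 15 mm above the head of the clamped bolt, centred on the bolt and with its long side parallel to the long side of the fixture's base. The camera must never touch the bolt, fixture or brick, the things standing around must stay where they are, and the program finishes while still holding the camera there.

Things in the scene. Friction and masses are not known exactly. Their poses are not given: they have to be found in the camera images.
- fixture: collet fixture screwed to the table: grey base plate 110 mm (its x) by 160 mm (its y, the long side) and 10 mm thick, round steel pedestal (58 mm across, 44 mm high) with a tapered nose up to 58 mm, and a steel bolt clamped upright in the nose, head up. Origin: on the table, under the centre of the plate, on the vertical axis about which the closing ring turns. x, y lie along the plate's sides, z is up
- bolt_top (a point): centre of the top face of the clamped bolt's head (13 mm across), the target; 68 mm above the table, on the fixture's vertical axis. Axes as the fixture's
- collar (a joint): angle of the dark steel closing ring (84 mm across, 13 to 31 mm above the table) about the fixture's vertical axis, rad, growing anticlockwise seen from above. At 0 the handle's arm lies over the white open mark on the base, at 1.2 over the green locked mark; the ring can turn on past it, to 1.55. It turns stiffly (about 2 N at the handle) and stays where it is left
- knob (a point): the closing ring's handle: upright red round post 18 mm thick, 80 mm from the ring's axis, reaching from about 15 to 74 mm above the table at the end of a thin (10 mm) radial arm whose top is 26 mm above the table. The point lies on the post's axis 55 mm above the table and moves round with the ring; seen from the fixture's axis its direction in the fixture's frame is 2.967 rad plus the collar angle
- cradle: black charging cradle fixed to the table: foot 90 by 100 mm, open-topped pocket with inside 44 by 68 mm, floor 5 mm and rim 26 mm above the table. Origin: on the table under its centre; x across the short side, y along the long side, z up
- camera_centre (a point): centre (half-way up) of the orange and black hand-held inspection camera, an upright block 36 mm (its x) by 60 mm (its y, the long side) by 110 mm high, about 0.22 kg, standing loose in the cradle with its lens face down. Axes: x short side, y long side, z up. Grip it across the 36 mm, near its top
- lens (a point): centre of the camera's flat underside, where its lens is, 55 mm below camera_centre; axes as the camera's
- camera: the same camera as a body; its origin is the lens point
- brick: red clay brick, loose, standing on its long narrow side between cradle and fixture: about 223 mm long (its y axis), 75 mm thick and 108 mm high; to be left alone. The origin is the middle of one of its two large upright faces, 54 mm above the table; the brick extends 75 mm from it along its own z, which is level
- rivet_tin: round white tin with a red lid, 85 mm across, 54 mm high, beyond the fixture; leave alone. Origin under its centre
- bit_box: small green box, 46 by 76 by 26 mm; leave alone. Origin under its centre
- tape_measure: yellow tape measure, 35 by 83 by 66 mm; leave alone. Origin under its centre

How it is judged:
On the way, in this order (a step that is already met when the one before it is completed fails the run):
1. closing ring turned to its locked mark and at rest, the camera still in its cradle (value of joint collar between 1.07 and 1.33 rad and velocity of joint collar between -0.05 and 0.05 rad/s and horizontal distance between camera and cradle below 0.02 m and height (world z) of lens below 0.02 m), for 0.2 s.
2. camera lifted with its lens above the top of the brick while still away from the bolt (height (world z) of lens above 0.108 m and horizontal distance between lens and bolt_top above 0.1 m and contact force between the fingers and camera above 0.5 N), for 0.1 s.
At the end, for the whole second after the job is handed in: Held by the fingers alone, still, upright within 0.1 rad; lens within 9 mm of the bolt's axis, 6 to 25 mm above its head; long sides of camera and base parallel within 0.15 rad, either way round; fixture not touched; closing ring at 1.07 to 1.33 rad (mark 1.2) (horizontal distance between lens and bolt_top below 0.009 m and z of lens in the frame of bolt_top between 0.006 and 0.025 m and angle between camera's own z axis and vertical below 0.1 rad and angle between the y axis of camera and the y axis of fixture, either way round below 0.15 rad and linear speed of camera below 0.02 m/s and contact force between the fingers and camera above 0.5 N and contact force between camera and fixture below 0.1 N and value of joint collar between 1.07 and 1.33 rad); the arm keeps its last pose, push and grip.
It fails at once if the camera touches the bolt or the fixture (contact force between camera and fixture above 0.5 N).
It fails at once if the camera touches the brick (contact force between camera and brick above 0.5 N).
It fails at once if a bystander is moved (distance of any of brick, rivet_tin, bit_box, tape_measure from where it was at the start of the episode above 0.015 m).
It also fails if it takes over 59 s, if anything falls off the work surface, if the arm or the gripper's body presses on something with over 40 N, if the wrist force passes 120 N, or if a joint passes its speed limit or range.

## Working session

There is one attempt and no reset: what is moved stays moved. The work goes in short steps, Python scripts to look and compute and a tool call to move; the robot and the scene stay as the last step left them, time stands still between calls to the robot, and variables do not carry over. Pictures are saved under pics/ and viewed, at most 10 in all, crops included, and the job is handed in when it is done.

Besides the shell and the picture viewer there is one more tool, called after "Call:" as name([rows], argument=value, ...), one row to a line, values as JSON. apply_moves: Moves the arm, as the interface text tells. Its arguments: {"type":"object","properties":{"deltas":{"type":"array","items":{"type":"array"}},"squeeze":{"type":"number"}},"required":["deltas"]}

```bash
mkdir -p pics
python3 - <<'E'
from station import bot
import cv2,numpy as np
o=bot.get_obs();print({k:np.round(v,3).tolist() for k,v in o.items()})
for n in("scene","top"):
    p=bot.read_camera(n);cv2.imwrite(f"pics/{n}0.png",p["color"][:,:,::-1])
    print(n,np.round(p["intrinsics"],1).tolist(),np.round(p["pose"],3).tolist())
    for t in["fixture","knob","cradle","camera","brick","rivet_tin","bit_box","tape_measure","collar"]:
        print(t,[(np.round(d["point"],3).tolist(),round(d["confidence"],2)) for d in bot.look_for(p,t)[:2]])
E
```

```text
{'t': 0.0, 'q': [-1.449, 0.478, 0.022, 1.556, -0.011, 1.109, -0.083], 'joint_vel': [0.0, 0.001, -0.001, -0.001, -0.0, 0.001, 0.001], 'joint_torque': [-0.001, -59.644, 1.607, -28.119, 0.012, 0.009, 0.0], 'eef_pos': [0.154, 0.657, 0.23], 'tool_rot': [-0.0, 0.115, 0.993, -0.001], 'contact_force': [0.141, 0.235, 0.633], 'torque': [-0.056, -0.01, -0.009], 'grasp_force': 0.0, 'gripper_width': 1.001}
scene [[600.1, 0.0, 322.1], [0.0, 600.1, 239.6], [0.0, 0.0, 1.0]] [[0.603, -0.43, 0.672, -0.101], [-0.798, -0.34, 0.498, -0.498], [0.014, -0.836, -0.548, 0.619], [0.0, 0.0, 0.0, 1.0]]
fixture [([0.52, -0.196, 0.014], 0.68)]
knob [([0.506, -0.182, 0.03], 0.57)]
cradle [([0.424, 0.158, 0.006], 0.75)]
camera [([0.429, 0.166, 0.078], 0.85)]
brick [([0.463, -0.026, 0.086], 0.76), ([0.43, 0.168, 0.08], 0.72)]
rivet_tin [([0.739, -0.213, 0.049], 0.8)]
bit_box [([0.704, -0.016, 0.021], 0.65)]
tape_measure [([0.704, -0.017, 0.025], 0.73), ([0.58, 0.13, 0.052], 0.64)]
collar [([0.505, -0.18, 0.035], 0.73)]
top [[547.6, 0.0, 323.5], [0.0, 547.6, 243.2], [0.0, 0.0, 1.0]] [[0.007, -0.995, 0.101, 0.484], [-1.0, -0.006, 0.007, 0.0], [-0.006, -0.101, -0.995, 1.102], [0.0, 0.0, 0.0, 1.0]]
fixture [([0.538, -0.165, 0.01], 0.94), ([0.587, 0.115, 0.06], 0.66)]
knob [([0.527, -0.17, 0.032], 0.65)]
cradle [([0.455, 0.176, 0.004], 0.83)]
camera [([0.443, 0.185, 0.118], 0.84)]
brick [([0.496, 0.009, 0.105], 0.73)]
rivet_tin [([0.763, -0.204, 0.05], 0.6)]
bit_box [([0.718, -0.014, 0.03], 0.88)]
tape_measure [([0.585, 0.117, 0.061], 0.94)]
collar [([0.526, -0.177, 0.032], 0.76), ([0.445, 0.184, 0.112], 0.5)]
```

View pics/top0.png

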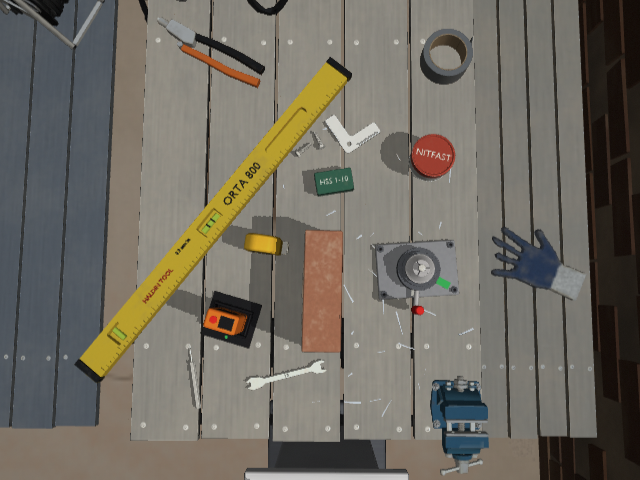

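View pics/scene0.png

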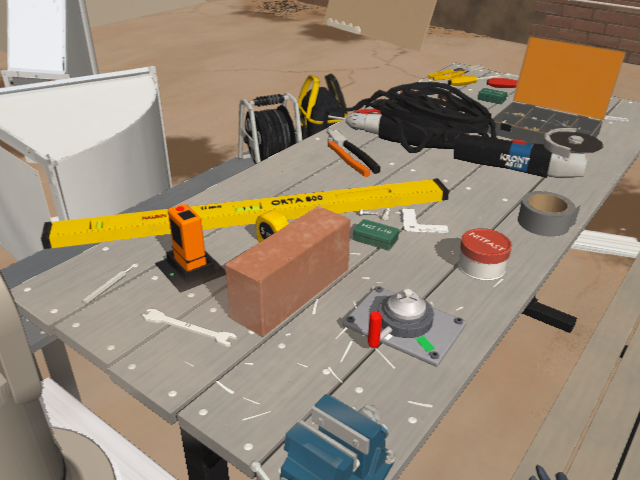

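The top view has fixture centre near (418,268), base corners about (373,245), (455,240), (458,295), (378,300), red handle (418,310), green mark (443,283), camera (225,320) and brick (323,291). I'll enlarge the fixture and the camera.

```bash
cat > h.py <<'E'
import numpy as np,cv2
from scipy.spatial.transform import Rotation as R
def bp(p,uv,z):
    K=p["intrinsics"];T=np.array(p["pose"]);uv=np.atleast_2d(uv).astype(float)
    d=np.c_[uv,np.ones(len(uv))]@np.linalg.inv(K).T@T[:3,:3].T
    return T[:3,3]+d*((z-T[2,3])/d[:,2])[:,None]
E
python3 - <<'E'
from station import bot
import cv2,numpy as np
from h import *
p=bot.read_camera("top");c=p["color"][:,:,::-1]
a=c[225:325,365:465];b=c[270:370,180:280]
cv2.imwrite("pics/crop1.png",cv2.resize(np.hstack([a,b]),None,fx=4,fy=4,interpolation=cv2.INTER_CUBIC))
np.save("top.npy",p["color"])
pts=bp(p,[[373,245],[455,240],[458,295],[378,300]],.01);print(pts.round(3),pts.mean(0))
print(bp(p,[[418,310]],.074),bp(p,[[443,283]],.01))
print("brick",bp(p,[[306,231],[342,230],[340,352],[303,351]],.108).round(3))
E
```

```text
[[ 0.592 -0.091  0.01 ]
 [ 0.603 -0.256  0.01 ]
 [ 0.493 -0.26   0.01 ]
 [ 0.482 -0.101  0.01 ]] [ 0.54230163 -0.17695492  0.01      ]
[[ 0.46412294 -0.16953466  0.074     ]] [[ 0.51651439 -0.23029655  0.01      ]]
brick [[ 0.607  0.039  0.108]
 [ 0.609 -0.027  0.108]
 [ 0.389 -0.024  0.108]
 [ 0.391  0.042  0.108]]
```

View pics/crop1.png

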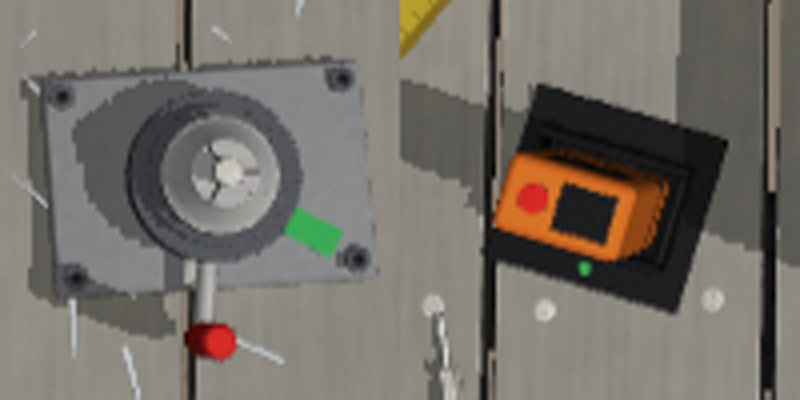

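```bash
cat >> h.py <<'E'
def yaw(o):  # heading of tool y axis, deg
    w,x,y,z=o["tool_rot"];v=R.from_quat([x,y,z,w]).as_matrix()[:,1];return np.degrees(np.arctan2(v[1],v[0]))
def rows(o,wps):
    """wps: list of (x,y,z,yawdeg of tool y) -> print rows from pose o"""
    w,x,y,z=o["tool_rot"];M=R.from_quat([x,y,z,w]).as_matrix();y0=yaw(o)
    for q in wps:
        s=M.T@(np.array(q[:3])-o["eef_pos"])/.2
        d=(y0-q[3]+90)%180-90
        print(np.round(s,3).tolist(),round(d/360,4))
E
python3 - <<'E'
from station import bot
from h import *
p=bot.read_camera("top")
t=bp(p,[[209.5,308],[241.25,314.5],[237,335],[203.75,326.25]],.115);print(t.round(3),t.mean(0).round(3))
# cradle foot corners z~.005?
c=bp(p,[[180+(540-400)/4,270+85/4],[180+327/4,270+142/4],[180+278/4,270+313/4]],.01);print(c.round(3),(c[0]+c[2])/2)
o=bot.get_obs();print(yaw(o))
rows(o,[(.29,.52,.24,84),(.40,.36,.24,84),(.45,.20,.24,84),(.47,0,.24,84),(.463,-.169,.24,84)])
E
```

```text
[[0.466 0.211 0.115]
 [0.455 0.153 0.115]
 [0.418 0.16  0.115]
 [0.434 0.22  0.115]] [0.443 0.186 0.115]
[[0.497 0.223 0.01 ]
 [0.47  0.129 0.01 ]
 [0.386 0.152 0.01 ]] [0.44161529 0.18743215 0.01      ]
76.83517745993944
[-0.82, -0.513, -0.043] -0.0199
[-1.538, -1.167, -0.044] -0.0199
[-1.963, -1.889, -0.044] -0.0199
[-2.288, -2.84, -0.044] -0.0199
[-2.447, -3.671, -0.044] -0.0199
```

Call:
apply_moves([
  [0, [-0.2, -0.13, -0.05], 0],
  [0, [-0.4, -0.26, -0.05], -0.01],
  [0, [-0.6, -0.39, -0.05], -0.02],
  [0, [-0.82, -0.51, -0.05], -0.02],
  [0, [-1, -0.7, -0.05], -0.02],
  [0, [-1, -0.9, -0.05], -0.02],
  [0, [-1, -1, -0.05], -0.02],
  [0, [-1, -1, -0.05], -0.02],
])

```text
t: 1.9
eef_pos: [0.3033, 0.4139, 0.2415]
tool_rot: [-0.0, 0.054, 0.999, -0.0]
contact_force: [0.6, 1.2, 0.5]
gripper_width: 1.003
grasp_force: 0.0
```

Run:
```python
from station import bot
from h import *
o=bot.get_obs();print(o["t"],o["eef_pos"],yaw(o),np.round(o["q"],2))
rows(o,[(.40,.36,.24,84),(.45,.20,.24,84),(.47,0,.24,84),(.463,-.169,.24,84)])
```

```text
1.9 [0.30327284 0.41394808 0.24152202] 83.85264720436909 [-1.11  0.2   0.06  1.93 -0.01  1.01  0.42]
[-0.51, -0.216, 0.008] -0.0004
[-0.844, -0.985, 0.008] -0.0004
[-1.05, -1.969, 0.009] -0.0004
[-1.106, -2.812, 0.01] -0.0004
```

Call:
apply_moves([
  [0, [-0.2, -0.1, 0], 0.023],
  [0, [-0.4, -0.2, 0], 0.046],
  [0, [-0.51, -0.3, 0], 0.069],
  [0, [-0.6, -0.42, 0], 0.092],
  [0, [-0.7, -0.6, 0], 0.115],
  [0, [-0.78, -0.8, 0], 0.138],
  [0, [-0.84, -0.98, 0], 0.161],
  [0, [-0.84, -0.98, 0], 0.184],
  [0, [-0.84, -0.98, 0], 0.207],
  [0, [-0.84, -0.98, 0], 0.23],
  [0, [-0.84, -0.98, 0], 0.25],
  [0, [-0.84, -0.98, 0], 0.25],
])

```text
t: 3.1
eef_pos: [0.4502, 0.2058, 0.2415]
tool_rot: [0.0, 0.743, 0.669, 0.0]
contact_force: [0.1, -0.1, -0.3]
gripper_width: 1.0
grasp_force: 0.0
```

Run:
```python
from station import bot
from h import *
o=bot.get_obs();print(o["t"],o["eef_pos"],yaw(o),np.round(o["q"],2))
p=bot.read_camera("wrist");cv2.imwrite("pics/w1.png",p["color"][:,:,::-1]);print(p["intrinsics"],p["hand_eye"])
for n in ("camera","cradle"): print([(d["point"],d["confidence"]) for d in bot.look_for(p,n)[:2]])
rows(o,[(.47,0,.24,-96),(.463,-.169,.24,-96)])
```

```text
3.1 [0.45022082 0.20575963 0.24152866] -5.949194427854635 [-0.93  0.17  0.43  1.99 -0.08  1.   -0.57]
[[371.64829954   0.         320.56997986]
 [  0.         371.64829954 242.67527681]
 [  0.           0.           1.        ]] [[-1.77109117e-03 -9.57299738e-01 -2.89091812e-01  7.35164322e-02]
 [ 9.99998408e-01 -1.63318995e-03 -7.18235660e-04  5.21380052e-04]
 [ 2.15424968e-04 -2.89092624e-01  9.57301106e-01 -1.43035358e-01]
 [ 0.00000000e+00  0.00000000e+00  0.00000000e+00  1.00000000e+00]]
[([0.445, 0.2002, 0.1204], 0.85)]
[([0.444, 0.2063, 0.0034], 0.8)]
[-1.013, 0.205, 0.008] -0.2499
[-1.857, 0.258, 0.007] -0.2499
```

View pics/w1.png

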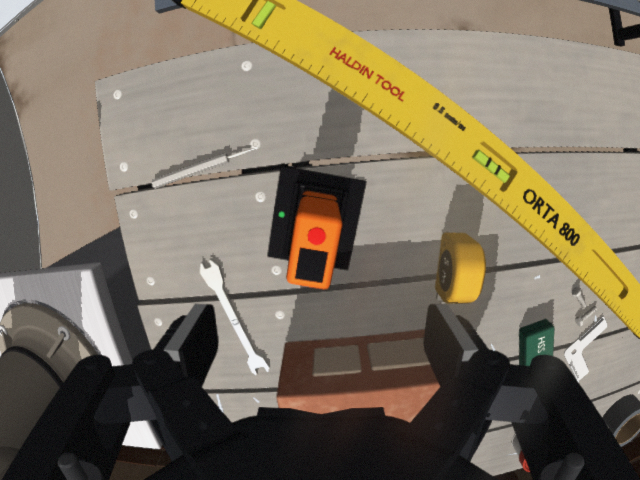

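The wrist view shows the camera's top face with corners about (299,226), (340,230), (332,290), (288,285), and the brick is at the bottom. I'll measure from those, then carry on to the handle.

```bash
cat >> h.py <<'E'
def wbp(p,o,uv,z):
    K=p["intrinsics"];H=np.array(p["hand_eye"]);w,x,y,zz=o["tool_rot"];M=R.from_quat([x,y,zz,w]).as_matrix()
    d=(np.atleast_2d(uv).astype(float)-[K[0,2],K[1,2]])/K[0,0];r=np.linalg.norm(d,axis=1)[:,None]
    v=np.c_[d/r*np.sin(r),np.cos(r)]@H[:3,:3].T@M.T
    c=M@H[:3,3]+o["eef_pos"];return c+v*((z-c[2])/v[:,2])[:,None]
E
python3 - <<'E'
from station import bot
from h import *
o=bot.get_obs();p=bot.read_camera("wrist")
t=wbp(p,o,[[299,226],[340,230],[332,290],[288,285]],.115);print(t.round(3),t.mean(0).round(3))
t=wbp(p,o,[[285,166],[365,180],[348,269],[269,258]],.01);print(t.round(3),t.mean(0).round(3))
E
```

```text
[[0.435 0.212 0.115]
 [0.465 0.206 0.115]
 [0.455 0.157 0.115]
 [0.42  0.165 0.115]] [0.444 0.185 0.115]
[[0.419 0.25  0.01 ]
 [0.498 0.227 0.01 ]
 [0.473 0.133 0.01 ]
 [0.389 0.154 0.01 ]] [0.445 0.191 0.01 ]
```

Call:
apply_moves([
  [0, [-0.2, 0.04, 0], 0.023],
  [0, [-0.4, 0.08, 0], 0.046],
  [0, [-0.6, 0.12, 0], 0.069],
  [0, [-0.8, 0.16, 0], 0.092],
  [0, [-0.9, 0.18, 0], 0.115],
  [0, [-1, 0.2, 0], 0.138],
  [0, [-1, 0.2, 0], 0.161],
  [0, [-1, 0.2, 0], 0.184],
  [0, [-1, 0.2, 0], 0.207],
  [0, [-1, 0.2, 0], 0.23],
  [0, [-1, 0.2, 0], 0.25],
  [0, [-1, 0.2, 0], 0.25],
])

```text
t: 4.5
eef_pos: [0.4688, 0.0016, 0.2413]
tool_rot: [0.0, 0.999, -0.052, 0.0]
contact_force: [-0.1, -0.0, 0.5]
gripper_width: 0.995
grasp_force: 0.0
```

Run:
```python
from station import bot
from h import *
o=bot.get_obs();print(o["t"],o["eef_pos"],yaw(o),np.round(o["q"],2))
rows(o,[(.463,-.10,.24,-96),(.463,-.169,.16,-96)])
p=bot.read_camera("wrist");cv2.imwrite("pics/w2.png",p["color"][:,:,::-1])
```

```text
4.5 [0.46876447 0.00160226 0.24134821] -95.93466957039328 [-0.82  0.13  0.76  2.06 -0.11  0.99 -1.68]
[0.024, 0.508, 0.007] 0.0002
[0.059, 0.851, 0.407] 0.0002
```

View pics/w2.png

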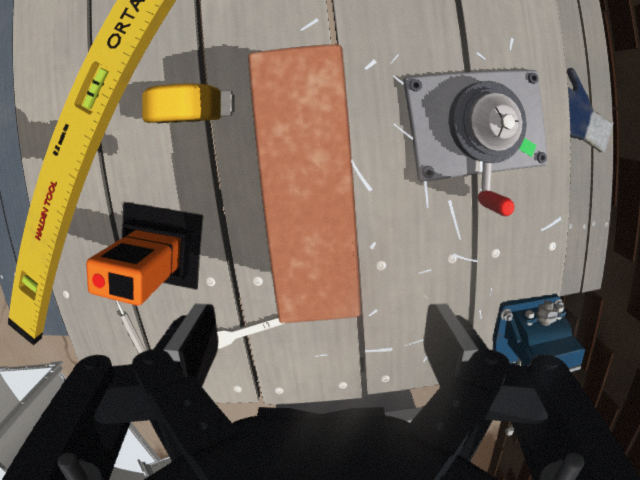

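Wrist view 2: fixture upper right with corners (405,80), (537,70), (550,163), (418,180), red handle top at (509,207), green mark (528,147). There is clear space around the handle.

Run:
```python
from station import bot
from h import *
o=bot.get_obs();p=bot.read_camera("wrist")
print(wbp(p,o,[[509,207]],.074).round(3))
t=wbp(p,o,[[405,77],[537,70],[552,163],[418,181]],.01);print(t.round(3),t.mean(0).round(3))
print("bolt",wbp(p,o,[[509,121]],.068).round(3))
```

```text
[[ 0.466 -0.174  0.074]]
[[ 0.594 -0.096  0.01 ]
 [ 0.605 -0.254  0.01 ]
 [ 0.498 -0.269  0.01 ]
 [ 0.486 -0.101  0.01 ]] [ 0.546 -0.18   0.01 ]
bolt [[ 0.545 -0.179  0.068]]
```

Call:
apply_moves([
  [0.3, [0.01, 0.2, 0], 0],
  [0.3, [0.03, 0.4, 0.1], 0],
  [0.3, [0.04, 0.6, 0.2], 0],
  [0.3, [0.05, 0.78, 0.3], 0],
  [0.3, [0.05, 0.85, 0.4], 0],
  [0.3, [0.05, 0.85, 0.4], 0],
])

```text
t: 5.2
eef_pos: [0.4588, -0.1708, 0.1594]
tool_rot: [0.001, 0.999, -0.053, -0.002]
contact_force: [-0.6, 0.5, -1.1]
gripper_width: 0.7
grasp_force: 0.0
```

Run:
```python
from station import bot
from h import *
o=bot.get_obs();print(o["t"],o["eef_pos"],yaw(o),np.round(o["q"],2))
p=bot.read_camera("wrist");cv2.imwrite("pics/w3.png",p["color"][:,:,::-1])
```

```text
5.2 [ 0.4587596  -0.17076412  0.15942569] -96.04772684083781 [-0.42  0.34  0.79  2.1  -0.32  0.83 -1.11]
```

View pics/w3.png

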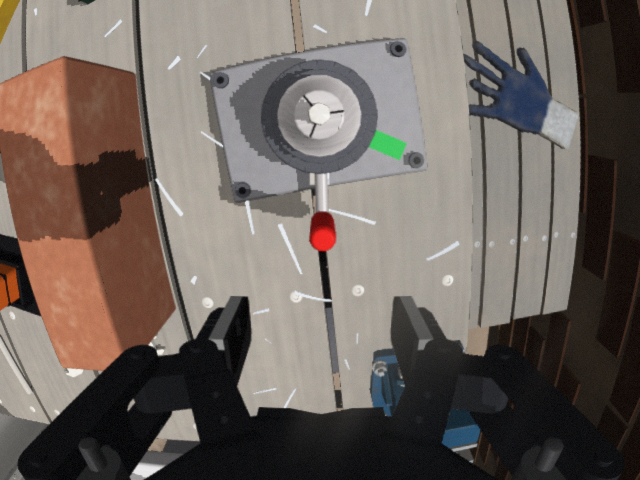

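Wrist view 3 from close by: bolt head at (319,113), handle post with its top near (322,239), green mark (388,146), base corners (205,76), (405,39), (427,168), (237,203).

Run:
```python
from station import bot
from h import *
o=bot.get_obs();p=bot.read_camera("wrist");print(o["eef_pos"])
hnd=wbp(p,o,[[322,239]],.074)[0];b=wbp(p,o,[[319,113]],.068)[0]
t=wbp(p,o,[[205,76],[405,39],[427,168],[237,203]],.01);print(t.round(3),t.mean(0).round(3))
g=wbp(p,o,[[388,146]],.01)[0];print(hnd,b,g)
ang=lambda v:np.degrees(np.arctan2(v[1],v[0]))
e=t[0]-t[1]+t[3]-t[2];print("yaw",ang(e)-90,"handle",ang(hnd-b),np.linalg.norm((hnd-b)[:2]),"green",ang(g-b)%360)
```

```text
[ 0.45989429 -0.16940733  0.16050612]
[[ 0.593 -0.091  0.01 ]
 [ 0.605 -0.252  0.01 ]
 [ 0.499 -0.26   0.01 ]
 [ 0.486 -0.104  0.01 ]] [ 0.546 -0.177  0.01 ]
[ 0.46680445 -0.17111266  0.074     ] [ 0.54649301 -0.17769185  0.068     ] [ 0.51872323 -0.22928049  0.01      ]
yaw 4.478336410953261 handle 175.2802868481571 0.07995969134428461 green 241.7067507613161
```

Run:
```python
from station import bot
from h import *
o=bot.get_obs();rows(o,[(.466,-.171,.045,-95)])
o=dict(o);o["eef_pos"]=np.array([.466,-.171,.045]);a=np.radians(-95)
o["tool_rot"]=np.roll(R.from_matrix(np.c_[[np.sin(a),-np.cos(a),0],[np.cos(a),np.sin(a),0],[0,0,-1]]).as_quat(),1)
print(yaw(o))
rows(o,[(.546+.08*np.cos(t),-.178+.08*np.sin(t),.045,np.degrees(t)-270) for t in np.radians(np.r_[181:242:6,244.5])])
```

```text
[0.027, 0.01, 0.581] -0.0025Traceback (most recent call last):
  File "<stdin>", line 5, in <module>
  File "scipy/spatial/transform/_rotation.pyx", line 1143, in scipy.spatial.transform._rotation.Rotation.from_matrix
ValueError: Non-positive determinant (left-handed or null coordinate frame) in rotation matrix 0: [[-0.9961947  -0.08715574  0.        ]
 [ 0.08715574 -0.9961947   0.        ]
 [ 0.          0.         -1.        ]].
```

Call:
apply_moves([
  [0.3, [0.01, 0.01, 0], 0],
  [0.3, [0.03, 0.01, 0], 0],
  [0.3, [0.03, 0.01, 0.2], 0],
  [0.3, [0.03, 0.01, 0.4], 0],
  [0.3, [0.03, 0.01, 0.575], 0],
  [0.68, [0.03, 0.01, 0.575], -0.003],
  [0.68, [0.03, 0.01, 0.575], -0.003],
  [0.68, [0.03, 0.01, 0.575], -0.003],
  [0.68, [0.03, 0.01, 0.575], -0.003],
], squeeze=20)

```text
t: 6.2
eef_pos: [0.4682, -0.1714, 0.0481]
tool_rot: [0.0, 0.999, -0.042, 0.002]
contact_force: [0.7, -0.7, -0.5]
gripper_width: 0.321
grasp_force: 0.0
```

Run:
```python
from station import bot
from h import *
o=bot.get_obs();print(o["t"],o["eef_pos"],yaw(o),np.round(o["q"],2),o["gripper_width"],o["contact_force"])
rows(o,[(.546+.08*np.cos(t),-.178+.08*np.sin(t),.045,np.degrees(t)-270) for t in np.radians(np.r_[181:242:6,244.5])])
```

```text
6.2 [ 0.46820866 -0.1714289   0.04811081] -94.86805099717103 [-0.25  0.53  0.61  2.15 -0.54  0.61 -0.92] 0.32132397173468324 [ 0.67058777 -0.67994954 -0.54478998]
[-0.008, 0.041, 0.016] -0.0163
[-0.001, 0.082, 0.016] -0.033
[0.01, 0.122, 0.016] -0.0496
[0.024, 0.162, 0.016] -0.0663
[0.043, 0.199, 0.016] -0.083
[0.066, 0.234, 0.016] -0.0996
[0.092, 0.267, 0.016] -0.1163
[0.122, 0.296, 0.016] -0.133
[0.154, 0.323, 0.016] -0.1496
[0.189, 0.346, 0.016] -0.1663
[0.227, 0.365, 0.016] -0.183
[0.249, 0.374, 0.016] -0.1927
```

Call:
apply_moves([
  [0.68, [-0.008, 0.041, 0], -0.016],
  [0.68, [-0.001, 0.082, 0], -0.033],
  [0.68, [0.01, 0.122, 0], -0.05],
  [0.68, [0.024, 0.162, 0], -0.066],
  [0.68, [0.043, 0.199, 0], -0.083],
  [0.68, [0.066, 0.234, 0], -0.1],
  [0.68, [0.092, 0.267, 0], -0.116],
  [0.68, [0.122, 0.296, 0], -0.133],
  [0.68, [0.154, 0.323, 0], -0.15],
  [0.68, [0.189, 0.346, 0], -0.166],
  [0.68, [0.227, 0.365, 0], -0.183],
  [0.68, [0.249, 0.374, 0], -0.193],
])

```text
t: 7.4
eef_pos: [0.5103, -0.2504, 0.0476]
tool_rot: [0.0, 0.844, 0.536, 0.0]
contact_force: [-2.1, 0.4, 0.5]
gripper_width: 0.322
grasp_force: 1.0
```

Call:
apply_moves([
  [0.68, [0, 0, 0], 0],
  [0.68, [0, 0, 0], 0],
  [0.5, [0, 0, 0], 0],
])

```text
t: 7.7
eef_pos: [0.5101, -0.25, 0.0469]
tool_rot: [0.0, 0.846, 0.534, 0.0]
contact_force: [0.9, 0.8, -0.4]
gripper_width: 0.473
grasp_force: 0.0
```

Run:
```python
from station import bot
from h import *
o=bot.get_obs();print(o["t"],o["eef_pos"],yaw(o),np.round(o["q"],2),o["gripper_width"],o["contact_force"])
p=bot.read_camera("top");c=p["color"];a=c[225:325,365:465][:,:,::-1]
w=bot.read_camera("wrist")["color"][:,:,::-1]
cv2.imwrite("pics/l1.png",np.hstack([cv2.resize(a,(400,400),interpolation=cv2.INTER_CUBIC),cv2.resize(w,(400,300))[:,:,:][np.r_[0:300,[299]*100]]]))
```

```text
7.7 [ 0.51011149 -0.25002173  0.04685873] -25.475646939660905 [ 0.14  0.56  0.27  1.97 -0.24  0.65  0.12] 0.47319165777257455 [ 0.85478563  0.79304798 -0.40919602]
```

View pics/l1.png

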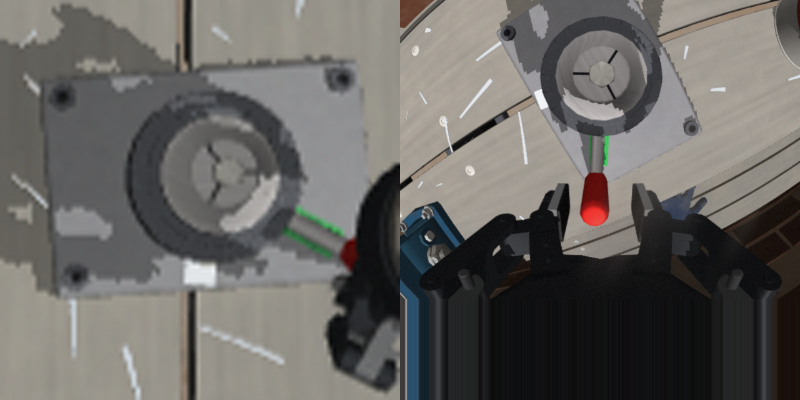

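The left crop shows the handle's arm lying centrally over the green mark at (318,232), with the white mark uncovered at (200,272). Next I rise and go to the camera.

Run:
```python
from station import bot
from h import *
o=bot.get_obs();rows(o,[(.51,-.25,.24,-25.5),(.49,-.11,.24,-20),(.444,.09,.24,-15),(.444,.186,.24,-15)])
```

```text
[-0.0, 0.001, -0.967] 0.0002
[0.589, -0.39, -0.967] -0.0151
[1.393, -1.028, -0.968] -0.029
[1.826, -1.234, -0.968] -0.029
```

Call:
apply_moves([
  [0.4, [0, 0, -0.1], 0],
  [0.3, [0, 0, -0.3], 0],
  [0.2, [0, 0, -0.5], 0],
  [0, [0, 0, -0.7], 0],
  [0, [0.1, -0.05, -0.9], 0],
  [0, [0.3, -0.2, -0.96], -0.01],
  [0, [0.5, -0.33, -0.96], -0.015],
  [0, [0.7, -0.47, -0.96], -0.02],
  [0, [0.9, -0.62, -0.96], -0.029],
  [0, [1, -0.75, -0.96], -0.029],
  [0, [1, -0.75, -0.96], -0.029],
])

```text
t: 8.9
eef_pos: [0.4584, -0.0004, 0.2382]
tool_rot: [-0.001, 0.791, 0.612, 0.0]
contact_force: [1.3, -0.7, -0.5]
gripper_width: 1.0
grasp_force: 0.0
```

Run:
```python
from station import bot
from h import *
o=bot.get_obs();print(o["t"],o["eef_pos"],yaw(o));rows(o,[(.444,.186,.24,-15)])
```

```text
8.9 [ 4.58398609e-01 -4.39420425e-04  2.38215818e-01] -14.5631181252523
[0.884, -0.304, -0.007] 0.0012
```

Call:
apply_moves([
  [0, [0.22, -0.08, 0], 0.001],
  [0, [0.44, -0.15, 0], 0.001],
  [0, [0.66, -0.23, 0], 0.001],
  [0, [0.88, -0.305, 0.1], 0.001],
  [0, [0.884, -0.305, 0.2], 0.001],
  [0, [0.884, -0.305, 0.2], 0.001],
  [0, [0.884, -0.305, 0.2], 0.001],
])

```text
t: 9.6
eef_pos: [0.4473, 0.1801, 0.1984]
tool_rot: [0.0, 0.796, 0.606, -0.001]
contact_force: [-0.4, 0.5, -0.1]
gripper_width: 1.0
grasp_force: 0.0
```

Run:
```python
from station import bot
from h import *
o=bot.get_obs();print(o["t"],o["eef_pos"],yaw(o));rows(o,[(.444,.186,.078,-15)])
p=bot.read_camera("wrist");cv2.imwrite("pics/w4.png",p["color"][:,:,::-1])
```

```text
9.6 [0.44725475 0.18011824 0.19835583] -15.448503258488412
[0.025, -0.023, 0.602] -0.0012
```

View pics/w4.png

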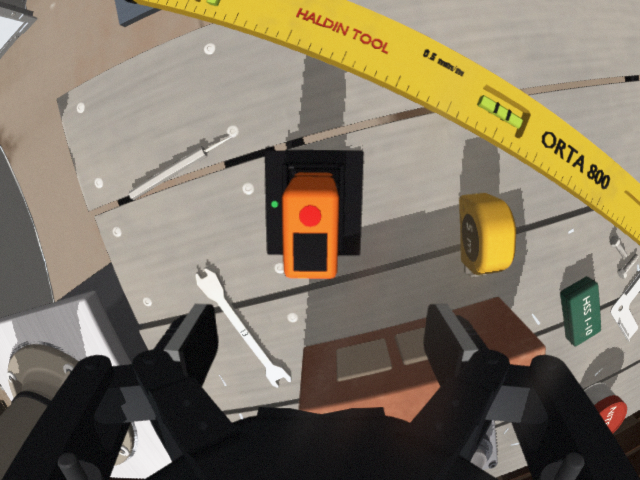

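Wrist view 4: the camera is square to the fingers, top face from about (285,192) to (338,278).

Run:
```python
from station import bot
from h import *
o=bot.get_obs();p=bot.read_camera("wrist");print(o["eef_pos"],yaw(o))
t=wbp(p,o,[[284,190],[338,190],[337,278],[284,276]],.115);print(t.round(3),t.mean(0).round(4))
f=wbp(p,o,[[283,276],[337,279]],.115);e=f[1]-f[0];print(np.linalg.norm(e),np.degrees(np.arctan2(e[1],e[0])),f.mean(0))
f=wbp(p,o,[[269,150],[363,151],[360,254],[267,255]],.005);print(f.round(3),f.mean(0))
c=p["color"].astype(int);m=((c[...,0]>180)&(c[...,2]<80)&(c[...,1]>50)&(c[...,1]<160)).astype(np.uint8)[170:300,250:380]
for r in (40,70,100): x=np.where(m[r])[0]+250;print(r+170,x.min(),x.max())
rows(o,[(.4435,.186,.078,-15)])
```

```text
[0.4477558  0.18010859 0.19896626] -15.48583581172424
[[0.437 0.224 0.115]
 [0.469 0.215 0.115]
 [0.453 0.158 0.115]
 [0.42  0.169 0.115]] [0.4448 0.1915 0.115 ]
0.035698752709723766 -18.928319329437763 [0.43634162 0.16359536 0.115     ]
[[0.419 0.25  0.005]
 [0.501 0.226 0.005]
 [0.474 0.132 0.005]
 [0.388 0.155 0.005]] [0.44539996 0.19046164 0.005     ]
210 282 335
240 283 335
270 283 334
[0.023, -0.029, 0.605] -0.0013
```

Call:
apply_moves([
  [0, [0.02, -0.02, 0.1], 0],
  [0, [0.038, -0.03, 0.2], 0],
  [0, [0.038, -0.03, 0.35], 0],
  [0, [0.038, -0.03, 0.5], 0],
  [0, [0.038, -0.03, 0.605], 0],
  [0, [0.038, -0.03, 0.605], 0],
  [0.4, [0.038, -0.03, 0.605], 0],
  [0.6, [0.038, -0.03, 0.605], 0],
  [1, [0.038, -0.03, 0.605], 0],
  [1, [0.038, -0.03, 0.605], 0],
  [1, [0.038, -0.03, 0.605], 0],
  [1, [0.038, -0.03, 0.605], 0],
], squeeze=40)

```text
t: 10.9
eef_pos: [0.4439, 0.1908, 0.0786]
tool_rot: [0.0, 0.795, 0.606, 0.001]
contact_force: [-2.0, -1.0, 6.4]
gripper_width: 0.418
grasp_force: 40.3
```

Call:
apply_moves([
  [1, [0, 0, 0], 0],
  [1, [0, 0, 0], 0],
  [1, [0, 0, -0.05], 0],
  [1, [0, 0, -0.1], 0],
  [1, [0, 0, -0.15], 0],
])

```text
t: 11.4
eef_pos: [0.4432, 0.1905, 0.1084]
tool_rot: [0.0, 0.795, 0.607, 0.0]
contact_force: [1.1, 0.1, -1.0]
gripper_width: 0.414
grasp_force: 40.4
```

Call:
apply_moves([
  [1, [0, 0, -0.1], 0],
  [1, [0, 0, -0.25], 0],
  [1, [0, 0, -0.4], 0],
  [1, [0, 0, -0.55], 0],
  [1, [0, 0, -0.68], 0],
  [1, [0, 0, -0.68], 0],
  [1, [0, 0, -0.68], 0],
])

```text
t: 12.1
eef_pos: [0.443, 0.1904, 0.2437]
tool_rot: [0.0, 0.795, 0.607, 0.001]
contact_force: [0.7, -1.0, -3.0]
gripper_width: 0.417
grasp_force: 40.7
```

Run:
```python
from station import bot
from h import *
o=bot.get_obs();print(o["t"],o["eef_pos"],yaw(o),o["contact_force"],o["grasp_force"],np.round(o["q"],2))
s=bot.read_camera("scene");w=bot.read_camera("wrist")
cv2.imwrite("pics/g.png",np.hstack([s["color"][100:400,100:400],w["color"][120:420,160:480]])[:,:,::-1])
rows(o,[(.48,.0,.245,-5),(.546,-.178,.245,4.8)])
```

```text
12.1 [0.44304155 0.19042455 0.24369924] -15.324337172578549 [ 0.74203397 -1.03180951 -3.00969203] 40.691338777542114 [-0.56  0.14  0.03  1.99 -0.    1.01 -0.8 ]
[-0.869, 0.43, -0.007] -0.0287
[-1.641, 0.983, -0.007] -0.0559
```

View pics/g.png

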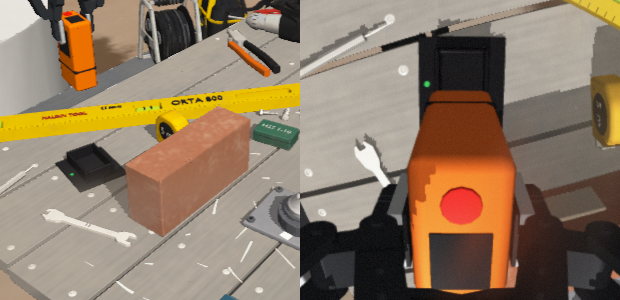

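The crops show the camera held upright and clear of the cradle. In the scene picture its lower corners are about (163,178), (176,190), (195,184).

```bash
cat >> h.py <<'E'
def blob(p,lo=(150,40,0),hi=(256,170,80)):
    c=p["color"];m=cv2.inRange(c,np.array(lo,float),np.array(hi,float))
    n,l,s,ct=cv2.connectedComponentsWithStats(m);return l,s
E
python3 - <<'E'
from station import bot
from h import *
o=bot.get_obs();s=bot.read_camera("scene")
c=s["color"][100:200,150:210].copy()
hsv=cv2.cvtColor(c,cv2.COLOR_RGB2HSV);m=cv2.inRange(hsv,(3,150,70),(20,255,255))
n,l,st,ct=cv2.connectedComponentsWithStats(m);k=1+st[1:,4].argmax();ys,xs=np.where(l==k)
h=cv2.approxPolyDP(cv2.convexHull(np.c_[xs,ys].astype(np.int32)),1.5,True)[:,0]+[150,100];print(h.tolist())
b=bp(s,[[163,178],[176,190],[195,184]],.171);print(b.round(3),(b[0]+b[2])/2)
print([np.linalg.norm(b[i]-b[1]) for i in(0,2)])
K=s["intrinsics"];T=np.array(s["pose"])
def proj(P): q=(np.asarray(P)-T[:3,3])@T[:3,:3];return (q[:,:2]/q[:,2:]@np.diag([K[0,0]]*2)+[K[0,2],K[1,2]]).round(1)
a=np.radians(74.7);y=np.array([np.cos(a),np.sin(a),0]);x=np.array([np.sin(a),-np.cos(a),0])
for off in(-.006,0,.006):
  L=np.r_[o["eef_pos"][:2],.171]+off*y
  print(off,proj([L+sx*.018*x+sy*.03*y+[0,0,zz] for zz in(0,.11) for sx,sy in((-1,1),(-1,-1),(1,-1),(1,1))]).tolist())
E
```

```text
[[192, 188], [177, 191], [162, 177], [158, 148], [162, 113], [174, 112], [190, 124], [196, 184]]
[[0.435 0.219 0.171]
 [0.42  0.172 0.171]
 [0.452 0.164 0.171]] [0.44341376 0.19123581 0.171     ]
[np.float64(0.04882990178399415), np.float64(0.03289320058280577)]
-0.006 [[161.7, 178.9], [178.8, 193.6], [199.8, 187.0], [182.3, 172.9], [152.0, 113.5], [169.8, 126.2], [192.5, 120.6], [174.1, 108.4]]
0 [[160.1, 177.5], [177.0, 192.1], [198.0, 185.5], [180.6, 171.5], [150.4, 112.3], [168.0, 124.8], [190.6, 119.3], [172.4, 107.2]]
0.006 [[158.5, 176.1], [175.2, 190.5], [196.2, 184.1], [178.9, 170.2], [148.7, 111.1], [166.1, 123.5], [188.7, 118.0], [170.6, 106.0]]
```

Call:
apply_moves([
  [1, [-0.1, 0.05, 0], -0.003],
  [1, [-0.25, 0.12, 0], -0.007],
  [1, [-0.42, 0.21, 0], -0.013],
  [1, [-0.59, 0.29, 0], -0.019],
  [1, [-0.74, 0.37, 0], -0.025],
  [1, [-0.83, 0.41, 0], -0.028],
  [1, [-0.87, 0.43, 0], -0.029],
  [1, [-0.87, 0.43, 0], -0.029],
])

```text
t: 13.05
eef_pos: [0.4797, -0.0009, 0.2425]
tool_rot: [-0.0, 0.737, 0.675, -0.001]
contact_force: [0.3, 1.0, -3.1]
gripper_width: 0.414
grasp_force: 40.6
```

Run:
```python
from station import bot
from h import *
o=bot.get_obs();print(o["t"],o["eef_pos"],yaw(o),o["grasp_force"]);rows(o,[(.546,-.180,.245,4.8)])
```

```text
13.05 [ 0.47972712 -0.00089859  0.24245419] -5.01557479132308 40.588915944099426
[-0.863, 0.408, -0.013] -0.0273
```

Call:
apply_moves([
  [1, [-0.1, 0.05, -0.01], -0.003],
  [1, [-0.25, 0.12, -0.01], -0.007],
  [1, [-0.42, 0.2, -0.01], -0.013],
  [1, [-0.59, 0.28, -0.01], -0.019],
  [1, [-0.74, 0.35, -0.01], -0.025],
  [1, [-0.83, 0.39, -0.01], -0.027],
  [1, [-0.863, 0.408, -0.01], -0.027],
  [1, [-0.863, 0.408, -0.01], -0.027],
  [1, [-0.863, 0.408, -0.01], -0.027],
])

```text
t: 13.95
eef_pos: [0.5467, -0.1766, 0.2448]
tool_rot: [-0.001, 0.676, 0.737, 0.0]
contact_force: [0.8, 0.8, -2.1]
gripper_width: 0.418
grasp_force: 40.6
```

Run:
```python
from station import bot
from h import *
o=bot.get_obs();print(o["t"],o["eef_pos"],yaw(o),o["grasp_force"]);rows(o,[(.546,-.180,.157,4.8)])
```

```text
13.95 [ 0.54671541 -0.17664643  0.24484972] 4.9494481852818515 40.614017844200134
[-0.017, -0.005, 0.439] 0.0004
```

Descend to about 25 mm above the head and check.

Call:
apply_moves([
  [1, [-0.005, 0, 0.08], 0],
  [1, [-0.01, -0.003, 0.18], 0],
  [1, [-0.015, -0.003, 0.28], 0],
  [1, [-0.015, -0.003, 0.36], 0],
  [1, [-0.015, -0.003, 0.39], 0],
  [1, [-0.015, -0.003, 0.39], 0],
  [1, [-0.015, -0.003, 0.39], 0],
])

```text
t: 14.65
eef_pos: [0.5469, -0.1814, 0.1681]
tool_rot: [0.0, 0.676, 0.737, 0.0]
contact_force: [0.7, -1.1, -2.3]
gripper_width: 0.414
grasp_force: 40.6
```

Run:
```python
from station import bot
from h import *
o=bot.get_obs();print(o["t"],o["eef_pos"],yaw(o),o["grasp_force"],o["contact_force"])
s=bot.read_camera("scene");K=s["intrinsics"];T=np.array(s["pose"])
def proj(P): q=(np.asarray(P)-T[:3,3])@T[:3,:3];return (q[:,:2]/q[:,2:]*K[0,0]+[K[0,2],K[1,2]])
a=np.radians(yaw(o)+90);y=np.array([np.cos(a),np.sin(a),0]);x=np.array([np.sin(a),-np.cos(a),0])
L=o["eef_pos"]-[0,0,.0735]+.002*y
P=proj([L+sx*.018*x+sy*.03*y for sx,sy in((-1,1),(-1,-1),(1,-1))]);B=proj([[.546,-.178,.068]])
im=s["color"][190:370,320:500,::-1].copy();im=cv2.resize(im,None,fx=3.3,fy=3.3,interpolation=cv2.INTER_CUBIC)
for q in np.r_[P,B]: cv2.circle(im,tuple(int(v) for v in (q-[320,190])*3.3),3,(255,0,255),-1)
cv2.imwrite("pics/f.png",im);print(P.round(1),B.round(1))
```

```text
14.65 [ 0.54693083 -0.18135591  0.16805727] 4.885747592187634 40.57479500770569 [ 0.69303976 -1.07356394 -2.26812328]
[[386.1 274.6]
 [423.7 288.3]
 [433.8 275.7]] [[407.2 289.3]]
```

View pics/f.png

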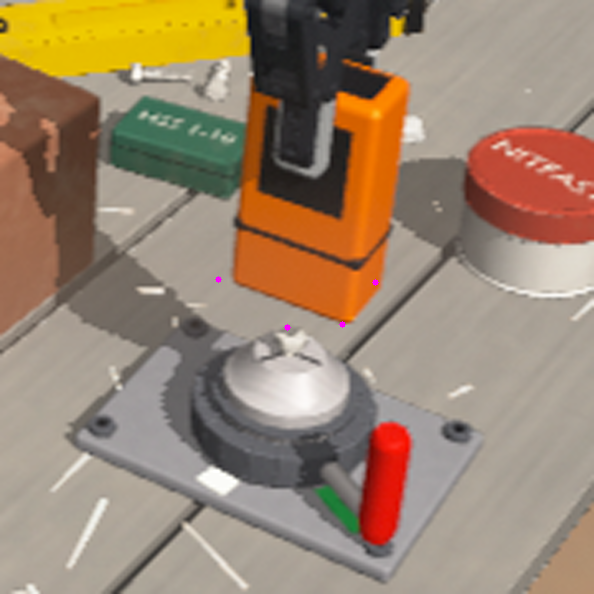

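The picture shows the camera upright over the bolt with clear air below. Its lower edge runs (235,280)–(347,321)–(383,285), slightly right of prediction. Picture views are used up, so I'll check the centring numerically.

Run:
```python
from station import bot
from h import *
o=bot.get_obs();s=bot.read_camera("scene");K=s["intrinsics"];T=np.array(s["pose"]);print(o["eef_pos"])
def proj(P): q=(np.asarray(P)-T[:3,3])@T[:3,:3];return (q[:,:2]/q[:,2:]*K[0,0]+[K[0,2],K[1,2]])
a=np.radians(yaw(o)+90);y=np.array([np.cos(a),np.sin(a),0]);x=np.array([np.sin(a),-np.cos(a),0])
hsv=cv2.cvtColor(s["color"],cv2.COLOR_RGB2HSV);m=cv2.inRange(hsv,(3,150,70),(20,255,255));m[:,:380]=0;m[:,450:]=0
for h in(.005,.01,.02,.03):   # left (-x,+y) and right (+x,-y) vertical edges
  L=o["eef_pos"]-[0,0,.0735-h]
  P=proj([L-.018*x+.03*y,L-.018*x-.03*y,L+.018*x-.03*y,L])
  ob=[]
  for i in(0,2):
    r=int(round(P[i,1]));c=np.where(m[r])[0];ob.append(c.min() if i==0 else c.max()+1)
  print(h,"pred L/R",P[[0,2],0].round(1),"obs",ob)
for c in range(404,432,4): r=np.where(m[200:300,c])[0];print(c,200+r.max()+1,end="; ")
# fixture cues: pedestal/nose and plate silhouette predictions vs picture
g=cv2.cvtColor(s["color"],cv2.COLOR_RGB2GRAY)
print("\nbolt pred",proj([[.546,-.178,.068],[.546,-.178,.058]]).round(1))
for r in range(284,304,2): print(r,g[r,390:426].tolist())
t=bot.read_camera("top");print(bp(t,[[422.2,268]],.068))
hv=cv2.cvtColor(s["color"],cv2.COLOR_RGB2HSV)
k=cv2.inRange(hv,(0,200,90),(6,255,255));k[:,:430]=0;k[:,450:]=0;k[:310]=0
yy,xx=np.where(k);print("knob obs",xx.min(),xx.max(),yy.min(),yy.max(),"pred axis",proj([[.546+.08*np.cos(np.radians(242.5)),-.178+.08*np.sin(np.radians(242.5)),z] for z in(.015,.074)]).round(1).tolist())
```

```text
[ 0.54708255 -0.18166165  0.1682964 ]
0.005 pred L/R [387.8 435.7] obs [np.int64(391), np.int64(436)]
0.01 pred L/R [388.1 436.1] obs [np.int64(391), np.int64(436)]
0.02 pred L/R [388.6 436.9] obs [np.int64(392), np.int64(437)]
0.03 pred L/R [389.1 437.8] obs [np.int64(395), np.int64(438)]
404 280; 408 282; 412 283; 416 285; 420 286; 424 288; 428 285; 
bolt pred [[407.2 289.3]
 [406.6 294.6]]
284 [160, 160, 160, 160, 159, 159, 160, 160, 160, 160, 160, 160, 160, 160, 160, 161, 160, 161, 162, 164, 163, 161, 158, 145, 116, 91, 96, 109, 122, 124, 123, 122, 123, 125, 130, 137]
286 [160, 160, 160, 159, 160, 159, 160, 160, 160, 160, 160, 161, 161, 160, 159, 161, 163, 165, 166, 165, 163, 162, 163, 163, 163, 165, 163, 160, 144, 128, 118, 94, 100, 120, 132, 142]
288 [159, 159, 159, 160, 160, 160, 161, 161, 162, 162, 161, 160, 159, 161, 163, 165, 162, 156, 160, 164, 164, 164, 164, 165, 165, 162, 160, 160, 161, 162, 163, 162, 161, 160, 160, 162]
290 [159, 161, 161, 162, 162, 162, 162, 160, 160, 159, 158, 148, 138, 151, 152, 139, 141, 142, 140, 139, 179, 201, 173, 165, 162, 161, 161, 163, 165, 16
[... 544 characters left out ...]
, 179, 150, 162, 166, 161, 142, 130, 109]
298 [124, 114, 110, 111, 116, 124, 125, 153, 160, 118, 92, 99, 116, 152, 189, 194, 199, 204, 199, 191, 175, 127, 93, 116, 148, 183, 201, 205, 194, 170, 157, 144, 126, 119, 108, 69]
300 [127, 122, 125, 129, 132, 137, 142, 147, 152, 172, 194, 198, 199, 201, 200, 197, 195, 196, 197, 199, 201, 202, 202, 196, 191, 172, 140, 165, 198, 189, 179, 167, 161, 150, 123, 123]
302 [144, 139, 142, 146, 151, 155, 157, 161, 167, 171, 177, 184, 193, 203, 205, 201, 197, 196, 198, 199, 197, 195, 199, 213, 221, 220, 217, 210, 203, 197, 190, 184, 175, 172, 162, 126]
[[ 0.54276797 -0.17930014  0.068     ]]
knob obs 430 443 318 354 pred axis [[433.6, 349.6], [438.5, 318.3]]
```

Run:
```python
from station import bot
from h import *
s=bot.read_camera("scene");t=bot.read_camera("top")
# plate corners at z=.01: scene from last picture (left, front, right)
b=bp(s,[[343.6,322.4],[437.6,365.8],[466.7,322.4]],.01);print(b.round(3),"centre",(b[0]+b[2])/2,[np.linalg.norm(b[i]-b[1]).round(3) for i in(0,2)])
b=bp(t,[[371.3,244.5],[453.8,240],[458.8,293.8],[378.8,299.5]],.01);print("top",b.mean(0))
# plate mask in the unobstructed start pictures, sub-pixel
for n,p,box in(("scene0",s,(335,270,475,375)),("top0",t,(365,230,465,308))):
    im=cv2.imread(f"pics/{n}.png");x0,y0,x1,y1=box
    g=cv2.goodFeaturesToTrack(cv2.cvtColor(im,6)[y0:y1,x0:x1],40,.03,4)
    print(n,(g[:,0]+[x0,y0]).astype(int).tolist())
```

```text
[[ 0.482 -0.109  0.01 ]
 [ 0.489 -0.267  0.01 ]
 [ 0.599 -0.259  0.01 ]] centre [ 0.54055826 -0.18391498  0.01      ] [np.float64(0.158), np.float64(0.111)]
top [ 0.54338868 -0.1763088   0.01      ]
scene0 [[346, 328], [376, 349], [390, 333], [405, 296], [351, 341], [401, 296], [391, 329], [385, 337], [460, 320], [357, 305], [345, 332], [381, 338], [436, 354], [373, 288], [381, 342], [424, 299], [354, 308], [405, 290], [369, 278], [394, 367], [417, 299], [354, 319], [428, 354], [462, 307], [412, 292], [351, 314], [340, 361], [431, 357], [366, 332], [454, 321], [379, 287], [395, 294], [431, 302], [436, 365], [400, 300], [337, 320], [362, 277], [456, 309], [368, 346], [453, 271]]
top0 [[419, 264], [383, 300], [412, 295], [412, 290], [414, 304], [420, 271], [416, 273], [417, 291], [380, 249], [374, 247], [454, 290], [426, 268], [451, 245], [414, 269], [414, 241], [376, 276], [384, 294], [445, 242], [380, 290], [420, 275], [405, 296], [407, 241], [447, 247], [383, 246], [398, 298], [450, 290], [421, 306], [452, 286], [400, 245], [416, 253], [427, 281], [405, 288], [420, 297], [394, 282], [371, 250], [408, 305], [415, 282], [385, 266], [418, 232], [401, 285]]
```

```bash
cat > fit.py <<'E'
from station import bot
from h import *
s=bot.read_camera("scene");t=bot.read_camera("top");o=bot.get_obs();w=bot.read_camera("wrist")
cv2.imwrite("pics/w5.png",w["color"][:,:,::-1])
def pin(p):
    K=p["intrinsics"];T=np.array(p["pose"])
    def f(P): q=(P-T[:3,3])@T[:3,:3];return q[:,:2]/q[:,2:]*K[0,0]+[K[0,2],K[1,2]]
    return f
def fish(pos,y):
    K=w["intrinsics"];H=np.array(w["hand_eye"]);a=np.radians(y)
    M=np.c_[[-np.sin(a),np.cos(a),0],[np.cos(a),np.sin(a),0],[0,0,-1]]
    def f(P):
        q=((P-pos)@M-H[:3,3])@H[:3,:3];r=np.linalg.norm(q[:,:2],axis=1);th=np.arctan2(r,q[:,2])
        return q[:,:2]/r[:,None]*(th*K[0,0])[:,None]+[K[0,2],K[1,2]]
    return f
def fit(name,im,f,segs,c0,yw,rng=.010,mask=None):
    """shift (x,y) of a model of segments for the strongest image edges under it"""
    g=cv2.GaussianBlur(cv2.cvtColor(im,cv2.COLOR_RGB2Lab),(0,0),.8).astype(np.float32)
    gx,gy=[np.dstack([cv2.Sobel(g[...,k],cv2.CV_32F,i,1-i) for k in range(3)]) for i in(1,0)]
    best=[]
    for dy in np.arange(-3,3.1,1.5):
      a=np.radians(yw+dy);Rz=np.array([[np.cos(a),-np.sin(a),0],[np.sin(a),np.cos(a),0],[0,0,1]])
      for dx in np.arange(-rng,rng+1e-6,.001):
        for d in np.arange(-rng,rng+1e-6,.001):
          sc=0
          for A,B in segs:
            u=f((np.linspace(A,B,60)@Rz.T)+[c0[0]+dx,c0[1]+d,0]).astype(np.float32)
            n=np.gradient(u,axis=0);n=np.c_[-n[:,1],n[:,0]]/np.linalg.norm(n,axis=1)[:,None]
            X,Y=u[:,:1].copy(),u[:,1:].copy();vx=cv2.remap(gx,X,Y,1)[:,0];vy=cv2.remap(gy,X,Y,1)[:,0]
            sc+=np.minimum(np.linalg.norm(vx*n[:,:1]+vy*n[:,1:],axis=1),120).mean()
          best.append((sc,c0[0]+dx,c0[1]+d,yw+dy))
    best.sort(reverse=True);b=np.array(best[:5]);print(name,b[0].round(3),"top5 mean",b.mean(0).round(4))
C=[np.array([x,y,.01]) for x,y in((.055,.08),(.055,-.08),(-.055,-.08),(-.055,.08))]
plate=[(C[i],C[(i+1)%4]) for i in range(4)]
E
cat > run.py <<'E'
from fit import *
ld=lambda n:cv2.imread(f"pics/{n}.png")[:,:,::-1].copy()
c=(.545,-.179);rd=lambda n:ld(n)
fit("top0",rd("top0"),pin(t),plate,c,4.8)
fit("scene0",rd("scene0"),pin(s),plate,c,4.8)
fit("w2",rd("w2"),fish(np.array([.46876,.0016,.24135]),-95.93),plate,c,4.8)
fit("w3",rd("w3"),fish(np.array([.4594,-.1700,.1600]),-96),plate,c,4.8)
f=fish(o["eef_pos"],yaw(o));print("plate corners in w5",f(np.array(C)+[c[0],c[1],0]).astype(int).tolist())
fit("w5",w["color"],f,plate,c,4.8)
E
python3 run.py
```

```text
top0 [ 2.71702e+02  5.47000e-01 -1.80000e-01  4.80000e+00] top5 mean [ 2.675052e+02  5.464000e-01 -1.756000e-01  4.500000e+00]
scene0 [ 2.85286e+02  5.42000e-01 -1.84000e-01  3.30000e+00] top5 mean [ 2.825813e+02  5.418000e-01 -1.812000e-01  3.300000e+00]
w2 [ 2.94736e+02  5.46000e-01 -1.77000e-01  3.30000e+00] top5 mean [ 2.852453e+02  5.460000e-01 -1.780000e-01  3.900000e+00]
w3 [ 2.74058e+02  5.46000e-01 -1.72000e-01  3.30000e+00] top5 mean [ 2.644345e+02  5.466000e-01 -1.736000e-01  4.200000e+00]
plate corners in w5 [[394, 129], [371, 309], [250, 300], [258, 117]]
w5 [ 2.50716e+02  5.46000e-01 -1.80000e-01  4.80000e+00] top5 mean [ 2.3887e+02  5.4640e-01 -1.8060e-01  4.2000e+00]
```

```bash
cat > r2.py <<'E'
from station import bot
from h import *
w=bot.read_camera("wrist");K=w["intrinsics"];H=np.array(w["hand_eye"])
def f(P):
    q=(np.array(P)-H[:3,3])@H[:3,:3];r=np.linalg.norm(q[:,:2],axis=1);th=np.arctan2(r,q[:,2])
    return q[:,:2]/r[:,None]*(th*K[0,0])[:,None]+[K[0,2],K[1,2]]
for x0 in(-.005,0,.005):
    print(x0,f([[x0+.03,y,z] for z in(-.0365,.0735) for y in(-.018,.018)]).round(1).tolist())
hsv=cv2.cvtColor(w["color"],cv2.COLOR_RGB2HSV);m=cv2.inRange(hsv,(3,150,60),(20,255,255))
for c in(296,306,314,320,330,340,348): r=np.where(m[150:400,c])[0]+150;print(c,r.min(),end="; ")
print()
for r in(212,216,220,230,250,270,285): c=np.where(m[r,240:400])[0]+240;print(r,c.min(),c.max()) if len(c) else 0
print(hsv[196:300:2,335].tolist())
E
python3 r2.py
```

```text
-0.005 [[262.5, 291.9], [376.3, 291.8], [289.9, 215.6], [350.1, 215.5]]
0 [[261.6, 277.3], [377.1, 277.2], [289.7, 207.4], [350.2, 207.3]]
0.005 [[260.7, 262.3], [377.9, 262.1], [289.5, 199.1], [350.4, 199.0]]
296 212; 306 211; 314 211; 320 211; 330 211; 340 211; 348 215; 
212 295 344
216 291 348
220 290 350
230 286 354
250 279 361
270 273 368
285 268 373
[[0, 8, 131], [8, 8, 135], [5, 12, 132], [174, 10, 129], [0, 6, 121], [170, 12, 124], [5, 12, 125], [10, 96, 117], [10, 215, 108], [11, 231, 107], [10, 224, 107], [10, 215, 109], [10, 208, 104], [11, 202, 43], [9, 215, 108], [10, 229, 106], [10, 220, 109], [10, 220, 108], [10, 218, 110], [10, 218, 111], [10, 209, 112], [10, 236, 106], [9, 224, 108], [11, 227, 110], [10, 216, 111], [10, 217, 107], [10, 229, 107], [9, 212, 112], [9, 218, 109], [10, 213, 110], [10, 222, 108], [11, 218, 109], [9, 212, 112], [10, 216, 110], [10, 220, 110], [10, 215, 108], [10, 214, 112], [10, 221, 111], [9, 214, 112], [9, 205, 118], [10, 215, 133], [10, 219, 149], [10, 215, 166], [10, 212, 179], [10, 215, 180], [10, 217, 181], [10, 219, 177], [10, 214, 180], [10, 211, 181], [10, 215, 180], [10, 218, 179], [10, 219, 177]]
```

Wrist edges put the lens within about 2 mm of the TCP axis, and the bolt at about (0.546,-0.179). The scene camera has a bias of several millimetres here, so I use a small compromise shift and descend to 15 mm.

Call:
apply_moves([
  [1, [0.002, -0.006, 0.015], 0],
  [1, [0.005, -0.012, 0.035], 0],
  [1, [0.005, -0.012, 0.05], 0],
  [1, [0.005, -0.012, 0.055], 0],
  [1, [0.005, -0.012, 0.055], 0],
  [1, [0.005, -0.012, 0.055], 0],
  [1, [0.005, -0.012, 0.055], 0],
  [1, [0.005, -0.012, 0.055], 0],
])

```text
t: 15.9
eef_pos: [0.544, -0.1813, 0.1564]
tool_rot: [0.0, 0.677, 0.736, 0.0]
contact_force: [0.0, 0.0, -2.2]
gripper_width: 0.42
grasp_force: 40.6
```

Run:
```python
from station import bot
from h import *
o=bot.get_obs();print(o["t"],o["eef_pos"],yaw(o),o["grasp_force"],o["contact_force"],np.abs(o["joint_vel"]).max())
```

```text
15.9 [ 0.54402989 -0.18127627  0.15641809] 4.8336773996894 40.57467877864838 [ 0.04839828  0.01865357 -2.17837606] 0.0028630405395115707
```

```bash
python3 -c "
from station import bot
print(bot.hand_in())"
```

```text
the job is handed in; nothing more can be done
None
```

I handed the job in at about 16 s: the closing ring's arm lies over the green mark, and the camera is held upright and still about 15 mm above the bolt head. I estimate it is centred within about 3 mm, but the scene camera suggested up to about 6 mm, and no verdict came back.

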